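# Straighten the end of the book row

## Robot

A 6-joint arm with a two-finger parallel gripper is mounted at the origin on the work surface. World frame = base frame: x ahead of the robot, y to its left, z up, the work surface at z = 0. Lengths are in m, angles in rad, forces in N, time in s.
With the tool pointing down it reaches from about 0.35 to 0.85 m from the base axis. Payload 8.1 kg.
Tool frame: the origin (TCP) lies at the very end of the fingers, on their centre line; the grasp point (between the pads) lies 19 mm behind it; z points along the fingers, y is the line along which they close (so a half turn about z gives the same grasp; the last joint's range is limited). The gripper opens to 93 mm and grips with 3 to 60 N. Pads are 15 mm wide; open, the fingers measure 128 mm over their backs; the gripper's body (75 mm by 188 mm) begins 65 mm behind the grasp point.
Start: joints at [-1.265, 0.13, 1.488, -0, 1.523, -0.085], TCP at [0.229, -0.555, 0.219] pointing down, gripper open.
Joint ranges: [-2.96, 2.96], [-0.89, 2.26], [0.02, 2.5], [-1.34, 4.48], [0, 2.73], [-2.66, 2.66]. Speed limits (rad/s): [2.39, 2.39, 2.79, 3.14, 3.14, 3.14].

## Interface

Orientations are given as a rotation vector (axis times angle).
In Python, from plant import robot, imaging gives the robot as it stands.
- The arm moves only by the tool jog_arm, never from a script. Its argument "rows" is a list of rows, each a list of 2 entries, a list of its own where there are three numbers: the shift along the tool's x, y, z each as a share of 0.2 m, from -1 to 1, then the turn, a rotation vector about the tool's x, y, z each as a share of pi/2 rad, from -1 to 1. A call has 1 to 5 rows; each row is the pose to reach, as a shift and turn from the pose commanded when the call began, along the tool's axes at that moment; what a row does not reach only later rows make up. A row lasts 1/10 s, in which the tool goes at most 50 mm and 8.59 degrees, less where a joint would pass 70% of its speed; a pose out of reach is approached as far as the arm can. A call with a number of a shift or a turn outside -1 to 1 is refused whole. A call with a gripper value outside its range is refused whole. "hand" is the closure, from -1 (fully open) to 1 (shut), set as the call begins (left out, the last holds). The fingers move at their own pace and stop on an object; "squeeze" is the grip in N (left out, the last holds). Time passes only in rows, so rows that repeat a pose let the fingers close. It gives the time, the measured TCP pose, the force, the opening and the grip force at its end, in the units of the state.
- robot.read_state(): the state, without advancing time (a new reading comes with each control period).
- imaging.read_camera(name): name is "scene" or "side" or "wrist"; returns a dict with "frame" (400x640x3 uint8, red, green, blue), "vertical_fov" (degrees; the focal length in pixels is half the picture's height over the tangent of half this angle, whatever the lens; pixels are square), "cx", "cy" (the principal point, pixels), "k1" (the pictures are not rectified: a ray, as slopes to the right and down, at radius r is drawn at 1 + k1 r^2 times it, then the intrinsics apply), "R" (3x3) and "t" (3): a world point X has camera coordinates R X + t. Camera axes: x right, y down, z forward; pixel columns grow to the right and rows downward; lengths in m; the calibration is good to about 2 mm. A picture is of the moment at which its call begins. There is no depth.
- robot.close_job(): hands the job in; it is judged then, once.
The state is a dict: "t": time; "q": joint angles; "dq": joint speeds; "joint_torque": joint torques, N m; "tool_pos": TCP position; "orientation": TCP orientation; "force": force on the tool from outside, world axes, zero at the start; "wrist_torque": the same for the moment, N m; "opening": finger opening in m; "gripper_force": force on a finger pad.
Only numpy, scipy, OpenCV 4.12 (cv2) and the standard library are available. Lean on these libraries where they do the work, as an engineer would, in place of code of your own. Each camera call takes 0.05 s, during which the arm holds its last target. There are 200 camera calls.

## Task

One book has slumped away from the row of books on the desk and leans on the loose wooden bookend: push its top edge with the fingertips until it stands upright again, leaving the bookend where it is meanwhile. Then push the bookend along the desk towards the row until bookend, book and row stand close together without gaps, square and upright. Only push: do not lift the book or the bookend, and leave the mug, stapler and vase alone.

Things in the scene. Friction and masses are not known exactly. Their poses are not given: they have to be found in the camera images.
- row: Tight row of four upright hardbacks, 138 mm long, 130 mm deep, 172 to 190 mm tall, with its own bookend at the far end; all fixed to the desk. Origin: on the desk, at the middle of the row's open end face (the cover the slumped book belongs against). z up; y from the open end into the row (slumped book and loose bookend lie at negative y); x across, along the books' depth.
- book: Slumped hardback, 130 deep (x), 42 thick (y), 190 mm tall (z), 0.45 kg. Origin: centre of its underside; +y towards the row. It leans 25 degrees to -y, on its lower -y edge (50 to 74 mm from the row) and the bookend top, its upper end out over it: top -y edge (y -21, z 190 mm) 172 mm above the desk. Pushed at the top it pivots on the lower edge; under 10 degrees it drops upright.
- bookend: Loose wooden bookend, 0.6 kg: an upright board 100 wide (x), 20 thick (y), 105 mm tall, inner face (+y, towards the book) at y 0; behind it a block as wide, 55 mm tall, reaching to y -95 mm, whose flat outer end face can be pushed. Origin: on the desk, middle of the inner face; z up, y towards book and row.
- mug: White mug, 76 mm across, 90 mm tall, with a handle, on the robot's side of the books; origin at the centre of its underside. To be left alone.
- stapler: Black desk stapler, 36 mm wide (x), 125 mm long (y), 46 mm tall, beyond the books; origin at the centre of its underside. To be left alone.
- vase: Small green glass vase, 72 mm across, 125 mm tall, beyond the row; origin at the centre of its underside. To be left alone.
There are look-alikes about, which are no part of the job. What is shaped like the book but purple is not meant.

How it is judged:
By the outcome, as a careful person would: the job done as asked, in the order asked, and still so for the second after the job is handed in, with the robot touching nothing.
It also fails if it takes over 48 s, if anything falls off the work surface, if the arm or the gripper's body presses on something with over 40 N, if the wrist force passes 120 N, or if a joint passes its speed limit or range.

## Working session

There is one attempt and no reset: what is moved stays moved. The work goes in short steps, Python scripts to look and compute and a tool call to move; the robot and the scene stay as the last step left them, time stands still between calls to the robot, and variables do not carry over. Pictures are saved under pics/ and viewed, at most 10 in all, crops included, and the job is handed in when it is done.

Besides the shell and the picture viewer there is one more tool, called after "Request:" as name(argument=value, ...), one argument or row to a line, values as JSON. jog_arm: Moves the arm, as the interface text tells. Its arguments: {"type":"object","properties":{"rows":{"type":"array"},"hand":{"type":"number"},"squeeze":{"type":"number"}},"required":["rows"]}

```bash
mkdir -p pics; cat > h.py <<'E'
import numpy as np, cv2
from plant import robot, imaging
def shot(n, f=None):
    c=imaging.read_camera(n)
    if f: cv2.imwrite('pics/'+f, c['frame'][:,:,::-1])
    return c
def ray(c,u,v):
    h,w=c['frame'].shape[:2]; f=h/2/np.tan(np.radians(c['vertical_fov'])/2)
    K=np.array([[f,0,c['cx']],[0,f,c['cy']],[0,0,1.]])
    p=cv2.undistortPoints(np.array([[[u,v]]],float),K,np.array([c['k1'],0,0,0.]))[0,0]
    R=np.array(c['R']);t=np.array(c['t'])
    return -R.T@t, R.T@np.array([p[0],p[1],1])
def onz(c,u,v,z):
    o,d=ray(c,u,v); return o+d*(z-o[2])/d[2]
def proj(c,X):
    h,w=c['frame'].shape[:2]; f=h/2/np.tan(np.radians(c['vertical_fov'])/2)
    p=np.array(c['R'])@np.array(X)+np.array(c['t']); s=p[:2]/p[2]; s=s*(1+c['k1']*(s@s))
    return s*f+[c['cx'],c['cy']]
def tri(c1,p1,c2,p2):
    o1,d1=ray(c1,*p1);o2,d2=ray(c2,*p2)
    s=np.linalg.lstsq(np.c_[d1,-d2],o2-o1,rcond=None)[0]
    a,b=o1+s[0]*d1,o2+s[1]*d2
    return (a+b)/2,np.linalg.norm(a-b)
E
python3 - <<'E'
from h import *
for n in('scene','side'):
    c=shot(n,n+'0.png'); R=np.array(c['R']); print(n,c['vertical_fov'],c['cx'],c['cy'],c['k1'],-R.T@np.array(c['t']),R[2])
s=robot.read_state(); print(s['t'],s['tool_pos'],s['orientation'],s['opening'])
E
```

```text
scene 45.86878573597366 324.43792924655173 197.42003157721462 -0.055009635456697015 [ 1.3371935  -0.47050798  0.93472062] [-0.63597485  0.32887383 -0.69812462]
side 42.72117880753052 317.13873561495734 190.68954800034106 -0.14731919220824108 [ 1.36867131 -0.26177851  0.87528743] [-0.70479677  0.1752428  -0.6874238 ]
0.1 [ 0.22840029 -0.55427105  0.21769978] [-3.08021676e+00 -6.09558846e-01  3.42318978e-04] 0.09290324667686825
```

View pics/scene0.png

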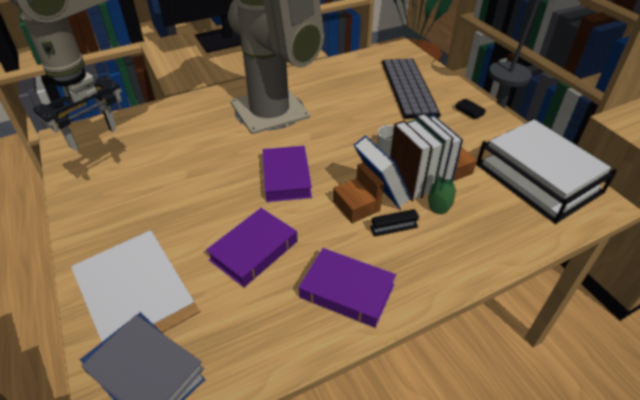

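View pics/side0.png

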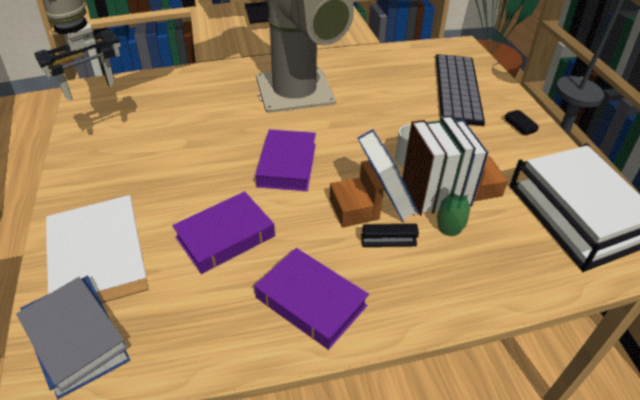

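The slumped book is the blue-covered one at scene (383,170) / side (387,175), leaning on the brown loose bookend at scene (360,190) / side (358,195). Could be mistaken for it: the purple books at scene (287,172), (252,245) and (347,287), the grey/blue book at (140,355), and the white one at (132,285). The brown block at (463,162) is the row's fixed bookend. I choose the blue one and check it in a close crop.

```bash
python3 - <<'E'
import cv2,numpy as np
a=cv2.imread('pics/side0.png')[105:255,330:520]
cv2.imwrite('pics/crop1.png',cv2.resize(a,None,fx=4,fy=4,interpolation=cv2.INTER_CUBIC)[:600,:800])
a=cv2.imread('pics/scene0.png')[105:245,320:490]
cv2.imwrite('pics/crop2.png',cv2.resize(a,None,fx=4,fy=4,interpolation=cv2.INTER_CUBIC))
E
```

```text
(no output)
```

View pics/crop1.png

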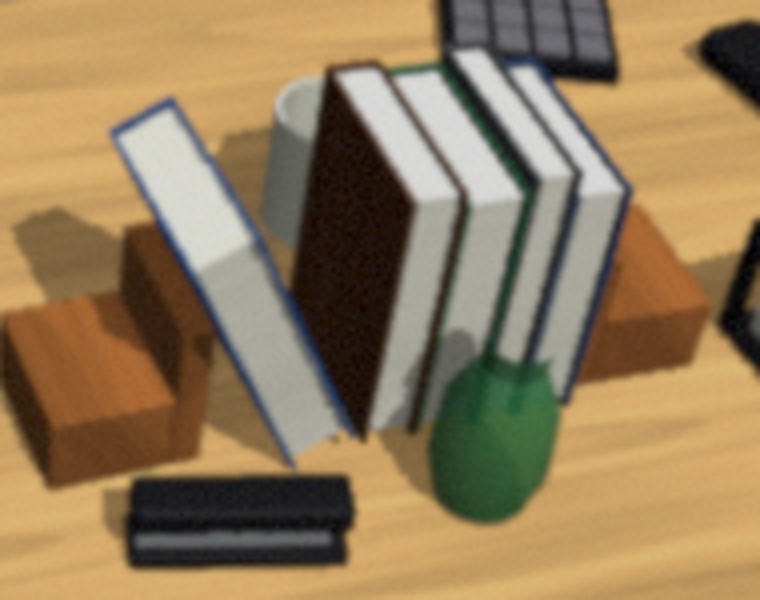

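View pics/crop2.png

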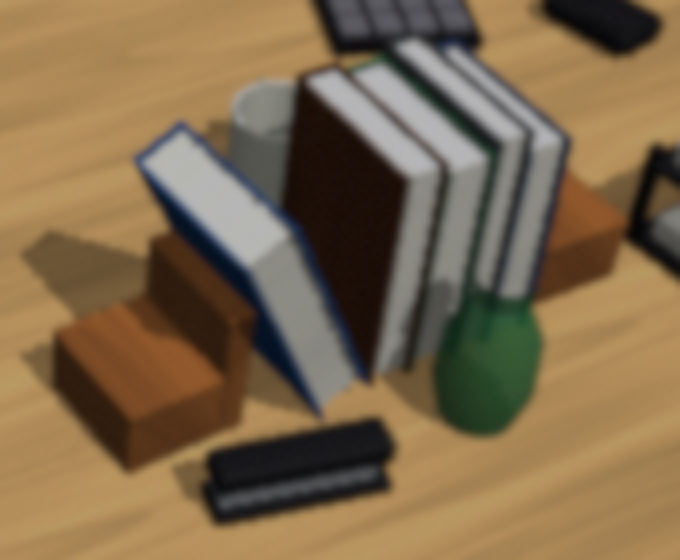

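The crops confirm the choice: blue book with its upper end over the brown board, dark-brown row end cover, stapler just in front of the bookend, mug behind. I'll triangulate corners now.

```bash
cat > m.py <<'E'
from h import *
a=shot('side');b=shot('scene')
P=dict(rowbot=((365,438),(370,380)),rowtopF=((414,203),(408,180)),rowtopB=((330,68),(303,77)),
bkTBm=((112,132),(137,160)),bkTBp=((172,100),(183,125)),bkTFp=((258,240),(298,228)),bkTFm=((197,275),(250,268)),bkLow=((293,465),(320,413)),
beOB=((5,312),(57,338)),beOF=((50,428),(132,418)),beObot=((52,487),(130,470)),beTopF=((213,335),(253,322)),beIbot=((197,458),(240,425)))
for k,(p,q) in P.items():
    p=np.array(p)/4+[330,105]-.375;q=np.array(q)/4+[320,105]-.375
    X,e=tri(a,p,b,q); print(k,(X*1000).round(),round(e*1000,1), 'z0:',(onz(a,*p,0)*1000).round()[:2],(onz(b,*q,0)*1000).round()[:2])
    for n,z in (('OB',55),('OF',55),('TopF',105),('topF',172),('topF',190),('topB',190),('TBm',172),('TFm',172),('TBp',190),('TFp',190)):
        if k.endswith(n): print('   z',z,(onz(a,*p,z/1e3)*1000).round()[:2],(onz(b,*q,z/1e3)*1000).round()[:2])
E
python3 m.py
```

```text
rowbot [612. 181.   8.] 0.0 z0: [605. 185.] [606. 187.]
rowtopF [617. 177. 192.] 1.6 z0: [405. 302.] [433. 344.]
   z 172 [594. 191.] [599. 194.]
   z 190 [614. 179.] [616. 178.]
rowtopB [503. 173. 199.] 1.7 z0: [245. 302.] [278. 346.]
   z 190 [489. 180.] [493. 180.]
bkTBm [509.  43. 180.] 1.5 z0: [285. 122.] [313. 164.]
   z 172 [498.  47.] [501.  48.]
bkTBp [508.  77. 196.] 1.6 z0: [258. 175.] [290. 221.]
   z 190 [499.  81.] [503.  81.]
bkTFp [634.  82. 200.] 1.0 z0: [418. 184.] [443. 233.]
   z 190 [625.  87.] [625.  90.]
bkTFm [631.  53. 178.] 0.4 z0: [443. 133.] [466. 175.]
   z 172 [625.  55.] [626.  56.]
bkLow [625. 130.  10.] 0.0 z0: [617. 135.] [617. 137.]
beOB [518. -18.  59.] 8.0 z0: [450.   2.] [468.  10.]
   z 55 [508. -14.] [519. -19.]
beOF [620. -18.  69.] 0.1 z0: [555.   3.] [562.  18.]
   z 55 [606. -14.] [608. -11.]
beObot [612. -12.  11.] 1.3 z0: [602.  -9.] [604.  -7.]
beTopF [610.  75. 108.] 4.2 z0: [499. 125.] [517. 145.]
   z 105 [604.  78.] [609.  76.]
beIbot [607.  77.   8.] 2.4 z0: [598.  81.] [602.  81.]
```

```bash
cat > g.py <<'E'
import numpy as np
from plant import robot
from scipy.spatial.transform import Rotation as Ro
def go(pos,yaw_deg,sgn=None):
    s=robot.read_state(); R0=Ro.from_rotvec(s['orientation']).as_matrix()
    a=np.radians(yaw_deg)
    for sg in ((1,-1) if sgn is None else (sgn,)):
        y=sg*np.array([np.cos(a),np.sin(a),0]); z=np.array([0,0,-1.]); R=np.c_[np.cross(y,z),y,z]
        print('sg',sg,'shift share',(R0.T@(np.array(pos)-s['tool_pos'])/.2).round(3),'turn share',(Ro.from_matrix(R0.T@R).as_rotvec()/(np.pi/2)).round(3))
    print('t',s['t'],'pos',np.round(s['tool_pos'],4),'F',np.round(s['force'],1),'open',round(s['opening'],4),'q6',round(s['q'][5],3)); return R0
E
python3 - <<'E'
from h import *
from g import go
a=shot('side');b=shot('scene')
f=lambda n,p,z:(onz(a,*(np.array(p)/4+[330,105]-.375),z) if n=='a' else onz(b,*(np.array(p)/4+[320,105]-.375),z)).round(3)[:2]
print('row bottom front a',f('a',(365,438),0),f('a',(565,402),0),'b',f('b',(370,380),0),f('b',(537,298),0))
print('bookend bottom front a',f('a',(52,487),0),f('a',(197,458),0),'b',f('b',(130,470),0),f('b',(240,425),0))
print('stapler top back',f('a',(133,480),.046),f('a',(350,480),.046))
print('mug rim',f('a',(280,90),.09),f('a',(320,80),.09))
print(go([.56,0.0,.22],3))
E
```

```text
row bottom front a [0.605 0.185] [0.605 0.319] b [0.606 0.187] [0.591 0.347]
bookend bottom front a [ 0.602 -0.009] [0.598 0.081] b [ 0.604 -0.007] [0.602 0.081]
stapler top back [0.647 0.023] [0.674 0.141]
mug rim [0.377 0.203] [0.372 0.233]
sg 1 shift share [ 2.589 -1.933 -0.007] turn share [-0.    -0.    -0.785]
sg -1 shift share [ 2.589 -1.933 -0.007] turn share [-0.     0.     1.215]
t 0.3 pos [ 0.2285 -0.5546  0.2183] F [0.  0.3 0.1] open 0.0931 q6 -0.085
[[ 9.24609399e-01  3.80916565e-01 -1.74475690e-04]
 [ 3.80916599e-01 -9.24609203e-01  6.04675333e-04]
 [ 6.90090220e-05 -6.25549183e-04 -9.99999802e-01]]
```

Request:
jog_arm(
  rows=[
    [[1, -0.75, 0], [0, 0, -0.4]],
    [[1, -0.75, 0], [0, 0, -0.4]],
    [[1, -0.75, 0], [0, 0, -0.4]],
    [[1, -0.75, 0], [0, 0, -0.4]],
    [[1, -0.75, 0], [0, 0, -0.4]],
  ],
  hand=-0.29,
)

```text
t: 0.8
tool_pos: [0.3569, -0.3382, 0.2187]
orientation: [2.738, 1.539, 0.0]
force: [0.5, -1.1, 1.0]
opening: 0.0609
gripper_force: 0.0
```

```bash
python3 -c "
from g import go
go([.56,0.0,.22],2,1)"
```

```text
sg 1 shift share [ 1.972 -0.011 -0.007] turn share [ 0.    0.   -0.37]
t 0.8 pos [ 0.3569 -0.3382  0.2187] F [ 0.5 -1.1  1. ] open 0.0609 q6 -0.316
```

Request:
jog_arm(
  rows=[
    [[1, 0, 0], [0, 0, -0.37]],
    [[1, 0, 0], [0, 0, -0.37]],
    [[1, 0, 0], [0, 0, -0.37]],
    [[1, 0, 0], [0, 0, -0.37]],
    [[1, 0, 0], [0, 0, -0.37]],
  ],
)

```text
t: 1.3
tool_pos: [0.4635, -0.1644, 0.2188]
orientation: [-2.176, -2.265, -0.003]
force: [0.6, -1.1, -0.3]
opening: 0.0601
gripper_force: 0.0
```

```bash
python3 -c "
from g import go
go([.56,0.0,.16],2,1)"
```

```text
sg 1 shift share [0.801 0.515 0.296] turn share [ 0.001 -0.001  0.003]
t 1.3 pos [ 0.4635 -0.1644  0.2188] F [ 0.6 -1.1 -0.3] open 0.0601 q6 -0.487
```

Request:
jog_arm(
  rows=[
    [[0.8, 0.5, 0], [0, 0, 0]],
    [[0.8, 0.5, 0], [0, 0, 0]],
    [[0.8, 0.5, 0.3], [0, 0, 0]],
    [[0.8, 0.5, 0.3], [0, 0, 0]],
    [[0.8, 0.5, 0.3], [0, 0, 0]],
  ],
)

```text
t: 1.8
tool_pos: [0.5552, -0.0036, 0.1543]
orientation: [-2.183, -2.252, 0.004]
force: [-0.5, 0.7, 0.0]
opening: 0.0599
gripper_force: 0.0
```

```bash
python3 - <<'E'
from g import go
from h import *
go([.56,0.02,.155],2,1)
a=shot('side','side1.png')['frame'][85:235,320:510]
cv2.imwrite('pics/crop3.png',cv2.resize(a,None,fx=4,fy=4,interpolation=cv2.INTER_CUBIC)[:600,:800,::-1])
E
```

```text
sg 1 shift share [ 0.117  0.028 -0.004] turn share [-0.004 -0.001 -0.002]
t 1.8 pos [ 0.5552 -0.0036  0.1543] F [-0.5  0.7  0. ] open 0.0599 q6 -0.131
```

View pics/crop3.png

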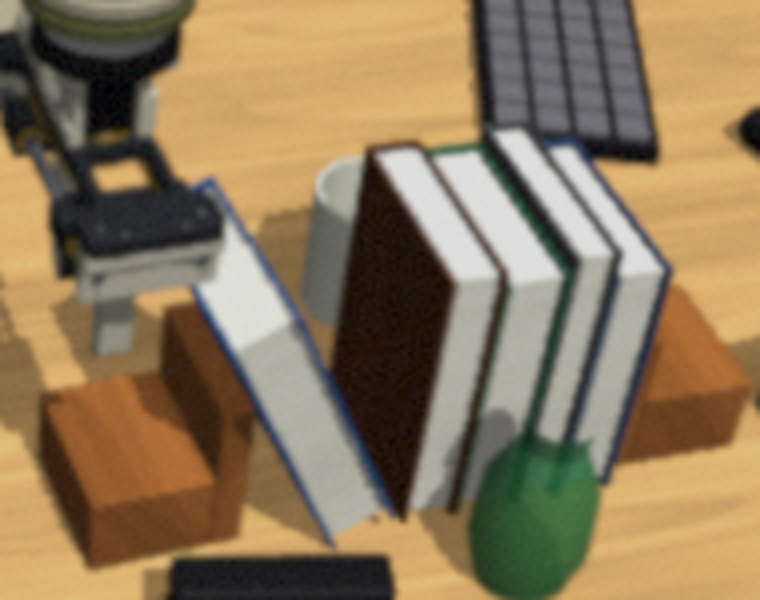

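Clear approach: finger at crop (112,335) is left of the blue book's top edge (195,290), above the bookend. Pushing slowly now.

Request:
jog_arm(
  rows=[
    [[0.1, 0.03, 0], [0, 0, 0]],
    [[0.18, 0.03, 0], [0, 0, 0]],
    [[0.2, 0.03, 0], [0, 0, 0]],
    [[0.22, 0.03, 0], [0, 0, 0]],
    [[0.24, 0.03, 0], [0, 0, 0]],
  ],
)

```text
t: 2.35
tool_pos: [0.5611, 0.0408, 0.1592]
orientation: [2.189, 2.253, 0.0]
force: [-0.2, -0.7, 0.0]
opening: 0.0601
gripper_force: 0.3
```

Request:
jog_arm(
  rows=[
    [[0.02, 0, 0], [0, 0, 0]],
    [[0.04, 0, 0], [0, 0, 0]],
    [[0.06, 0, 0], [0, 0, 0]],
    [[0.08, 0, 0], [0, 0, 0]],
    [[0.1, 0, 0], [0, 0, 0]],
  ],
)

```text
t: 2.85
tool_pos: [0.5603, 0.0618, 0.1585]
orientation: [-2.188, -2.254, 0.0]
force: [0.4, 0.3, -0.0]
opening: 0.0601
gripper_force: 0.1
```

```bash
cat > v.py <<'E'
import sys
from g import go
from h import *
go([.56,float(sys.argv[2]),.155],2,1)
a=shot('side','full_'+sys.argv[1])['frame'][85:235,320:510]
cv2.imwrite('pics/'+sys.argv[1],cv2.resize(a,None,fx=4,fy=4,interpolation=cv2.INTER_CUBIC)[:600,:800,::-1])
E
python3 v.py c4.png .1
```

```text
sg 1 shift share [0.191 0.004 0.018] turn share [-0.    -0.    -0.003]
t 2.85 pos [0.5603 0.0618 0.1585] F [ 0.4  0.3 -0. ] open 0.0601 q6 -0.011
```

View pics/c4.png

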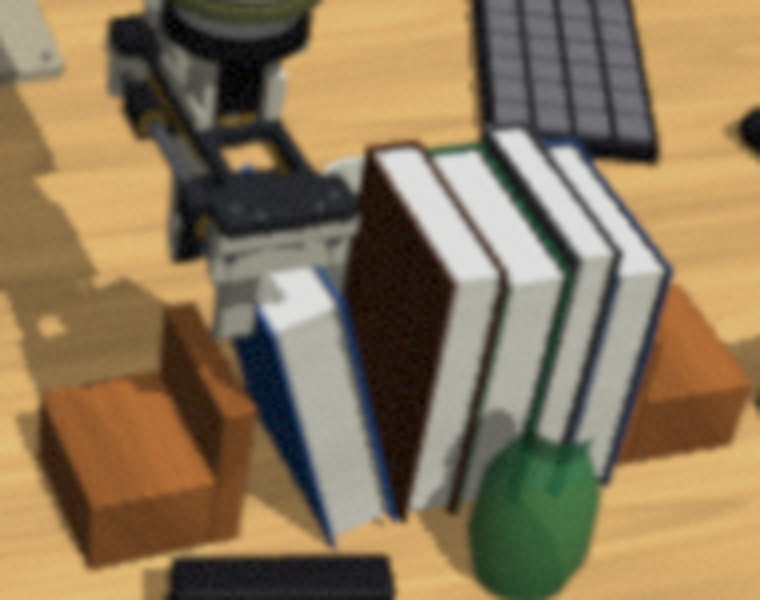

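The book follows the finger: front edge now from (333,543) to (262,315), roughly 17° lean. The bookend hasn't moved. Continuing.

Request:
jog_arm(
  rows=[
    [[0.025, 0, 0], [0, 0, 0]],
    [[0.05, 0, 0], [0, 0, 0]],
    [[0.075, 0, 0], [0, 0, 0]],
    [[0.1, 0, 0], [0, 0, 0]],
    [[0.125, 0, 0], [0, 0, 0]],
  ],
)

```text
t: 3.4
tool_pos: [0.5596, 0.087, 0.1586]
orientation: [-2.188, -2.254, 0.0]
force: [-0.4, -0.2, -0.8]
opening: 0.0601
gripper_force: 0.0
```

Request:
jog_arm(
  rows=[
    [[0.02, 0, 0], [0, 0, 0]],
    [[0.04, 0, 0], [0, 0, 0]],
    [[0.06, 0, 0], [0, 0, 0]],
    [[0.08, 0, 0], [0, 0, 0]],
    [[0.1, 0, 0], [0, 0, 0]],
  ],
)

```text
t: 3.9
tool_pos: [0.5591, 0.1068, 0.1586]
orientation: [-2.188, -2.254, 0.0]
force: [-0.7, 0.7, 0.4]
opening: 0.06
gripper_force: 0.0
```

Request:
jog_arm(
  rows=[
    [[0.02, 0, 0], [0, 0, 0]],
    [[0.04, 0, 0], [0, 0, 0]],
    [[0.05, 0, 0], [0, 0, 0]],
    [[0.05, 0, 0], [0, 0, 0]],
    [[0.05, 0, 0], [0, 0, 0]],
  ],
)

```text
t: 4.4
tool_pos: [0.5588, 0.1164, 0.1586]
orientation: [2.188, 2.254, -0.0]
force: [-0.8, -1.0, -0.2]
opening: 0.0602
gripper_force: 0.0
```

```bash
python3 v.py c5.png .0
```

```text
sg 1 shift share [-0.582 -0.011  0.018] turn share [-0.     0.    -0.003]
t 4.4 pos [0.5588 0.1164 0.1586] F [-0.8 -1.  -0.2] open 0.0602 q6 0.086
```

View pics/c5.png

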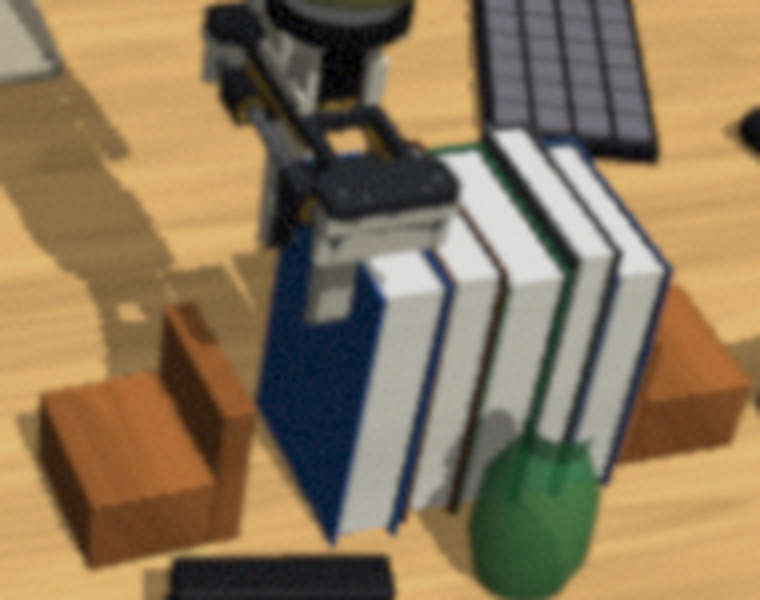

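The book stands upright: its front edge runs from (335,543) to (385,300), parallel to the row's edges. The bookend is unmoved. Retreating and going down behind the bookend.

Request:
jog_arm(
  rows=[
    [[-0.1, -0.02, 0], [0, 0, 0]],
    [[-0.3, -0.04, 0], [0, 0, 0]],
    [[-0.5, -0.04, 0], [0, 0, 0]],
    [[-0.7, -0.04, 0], [0, 0, 0]],
    [[-0.86, -0.04, 0], [0, 0, 0]],
  ],
)

```text
t: 4.95
tool_pos: [0.5557, -0.058, 0.1588]
orientation: [2.189, 2.253, -0.0]
force: [0.4, -0.2, -0.1]
opening: 0.0603
gripper_force: 0.0
```

```bash
python3 - <<'E'
from g import go
go([.556,-0.055,.025],2,1)
E
```

```text
sg 1 shift share [0.015 0.002 0.669] turn share [ 0.     0.    -0.004]
t 4.95 pos [ 0.5557 -0.058   0.1588] F [ 0.4 -0.2 -0.1] open 0.0603 q6 -0.224
```

Request:
jog_arm(
  rows=[
    [[0, 0, 0.2], [0, 0, 0]],
    [[0, 0, 0.4], [0, 0, 0]],
    [[0, 0, 0.6], [0, 0, 0]],
    [[0, 0, 0.65], [0, 0, 0]],
    [[0, 0, 0.65], [0, 0, 0]],
  ],
)

```text
t: 5.45
tool_pos: [0.5541, -0.0555, 0.027]
orientation: [-2.186, -2.251, 0.004]
force: [0.1, -0.5, 0.0]
opening: 0.0598
gripper_force: 0.0
```

```bash
python3 v.py c6.png 0
```

```text
sg 1 shift share [ 0.277  0.035 -0.64 ] turn share [-0.003 -0.001 -0.004]
t 5.45 pos [ 0.5541 -0.0555  0.027 ] F [ 0.1 -0.5  0. ] open 0.0598 q6 -0.221
```

View pics/c6.png

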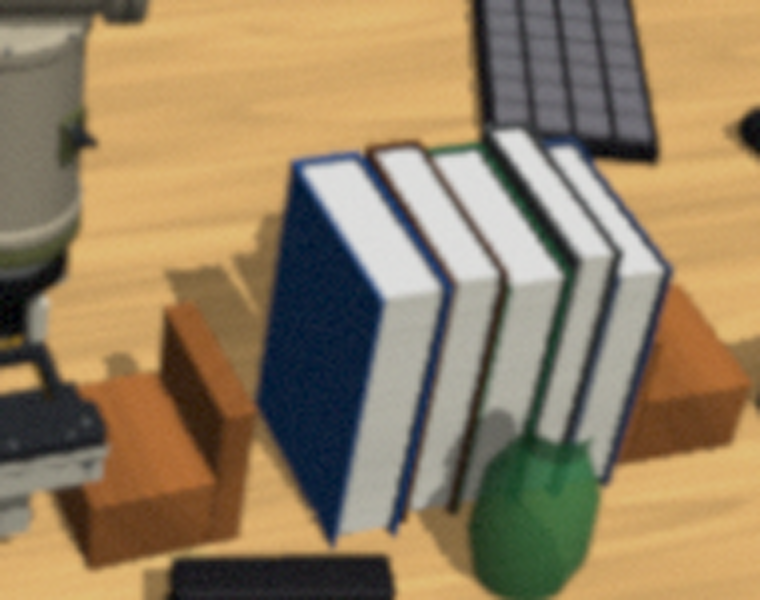

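The book stands free and upright close to the row (blue face 263–385), and the gripper sits behind the bookend block. Pushing.

Request:
jog_arm(
  rows=[
    [[0.1, 0, 0], [0, 0, 0]],
    [[0.15, 0, 0], [0, 0, 0]],
    [[0.18, 0, 0], [0, 0, 0]],
    [[0.2, 0, 0], [0, 0, 0]],
    [[0.22, 0, 0], [0, 0, 0]],
  ],
)

```text
t: 6.0
tool_pos: [0.5566, -0.0128, 0.0311]
orientation: [2.185, 2.251, 0.002]
force: [-0.5, -5.2, 4.9]
opening: 0.0601
gripper_force: 3.1
```

Request:
jog_arm(
  rows=[
    [[0.025, 0, 0], [0, 0, 0]],
    [[0.05, 0, 0], [0, 0, 0]],
    [[0.075, 0, 0], [0, 0, 0]],
    [[0.1, 0, 0], [0, 0, 0]],
    [[0.125, 0, 0], [0, 0, 0]],
  ],
)

```text
t: 6.5
tool_pos: [0.5559, 0.012, 0.0311]
orientation: [2.185, 2.251, 0.002]
force: [-0.4, -6.6, 4.6]
opening: 0.06
gripper_force: 3.3
```

Request:
jog_arm(
  rows=[
    [[0.015, 0, 0], [0, 0, 0]],
    [[0.03, 0, 0], [0, 0, 0]],
    [[0.045, 0, 0], [0, 0, 0]],
    [[0.06, 0, 0], [0, 0, 0]],
    [[0.075, 0, 0], [0, 0, 0]],
  ],
)

```text
t: 7.0
tool_pos: [0.5555, 0.027, 0.031]
orientation: [2.185, 2.251, 0.002]
force: [0.6, -7.9, 5.8]
opening: 0.0603
gripper_force: 4.4
```

```bash
cat > v2.py <<'E'
import sys
from g import go
from h import *
go([.556,0.04,.155],2,1)
a=shot('side')['frame'][105:245,335:468];b=shot('scene')['frame'][100:240,320:453]
w=np.hstack([cv2.resize(i,(400,421),interpolation=cv2.INTER_CUBIC) for i in(a,b)])
cv2.imwrite('pics/'+sys.argv[1],w[:,:,::-1])
E
python3 v2.py c7.png
```

```text
sg 1 shift share [ 0.063  0.007 -0.62 ] turn share [ 0.003  0.001 -0.003]
t 7.0 pos [0.5555 0.027  0.031 ] F [ 0.6 -7.9  5.8] open 0.0603 q6 -0.071
```

View pics/c7.png

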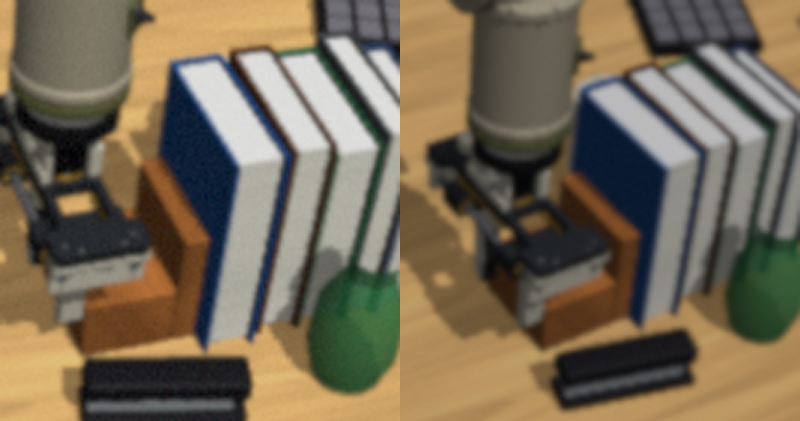

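Bookend is square and about to meet (or just meeting) the book; a slim gap between the book and the row remains (near (265,330) left half). Nothing touches the stapler. Continuing slowly with an eye on the force.

Request:
jog_arm(
  rows=[
    [[0.01, 0, 0], [0, 0, 0]],
    [[0.02, 0, 0], [0, 0, 0]],
    [[0.03, 0, 0], [0, 0, 0]],
    [[0.04, 0, 0], [0, 0, 0]],
    [[0.04, 0, 0], [0, 0, 0]],
  ],
)

```text
t: 7.6
tool_pos: [0.5552, 0.0348, 0.0309]
orientation: [2.185, 2.251, 0.002]
force: [-0.1, -8.1, 6.1]
opening: 0.0597
gripper_force: 3.8
```

Request:
jog_arm(
  rows=[
    [[0.005, 0, 0], [0, 0, 0]],
    [[0.01, 0, 0], [0, 0, 0]],
    [[0.015, 0, 0], [0, 0, 0]],
    [[0.02, 0, 0], [0, 0, 0]],
    [[0.02, 0, 0], [0, 0, 0]],
  ],
)

```text
t: 8.1
tool_pos: [0.555, 0.0351, 0.0309]
orientation: [2.184, 2.247, -0.005]
force: [-0.7, -24.7, 6.0]
opening: 0.0599
gripper_force: 12.4
```

Firm stop at y 0.035 with 25 N: everything is pressed against the row. Backing off.

Request:
jog_arm(
  rows=[
    [[-0.02, 0, 0], [0, 0, 0]],
    [[-0.04, 0, 0], [0, 0, 0]],
    [[-0.08, 0, 0], [0, 0, 0]],
    [[-0.2, 0, 0], [0, 0, 0]],
    [[-0.4, 0, 0], [0, 0, 0]],
  ],
)

```text
t: 8.6
tool_pos: [0.5553, -0.0387, 0.0286]
orientation: [-2.184, -2.257, -0.001]
force: [1.4, -0.3, 0.7]
opening: 0.0597
gripper_force: 0.0
```

Request:
jog_arm(
  rows=[
    [[-0.1, 0, -0.2], [0, 0, 0]],
    [[-0.3, 0, -0.4], [0, 0, 0]],
    [[-0.5, 0, -0.6], [0, 0, 0]],
    [[-0.7, 0, -0.7], [0, 0, 0]],
    [[-0.8, 0, -0.7], [0, 0, 0]],
  ],
)

```text
t: 9.1
tool_pos: [0.5621, -0.2033, 0.1738]
orientation: [2.184, 2.248, 0.004]
force: [0.8, -0.2, 0.1]
opening: 0.0599
gripper_force: 0.0
```

```bash
python3 v2.py c8.png
```

```text
sg 1 shift share [1.217 0.004 0.09 ] turn share [ 0.004  0.002 -0.004]
t 9.1 pos [ 0.5621 -0.2033  0.1738] F [ 0.8 -0.2  0.1] open 0.0599 q6 -0.461
```

View pics/c8.png

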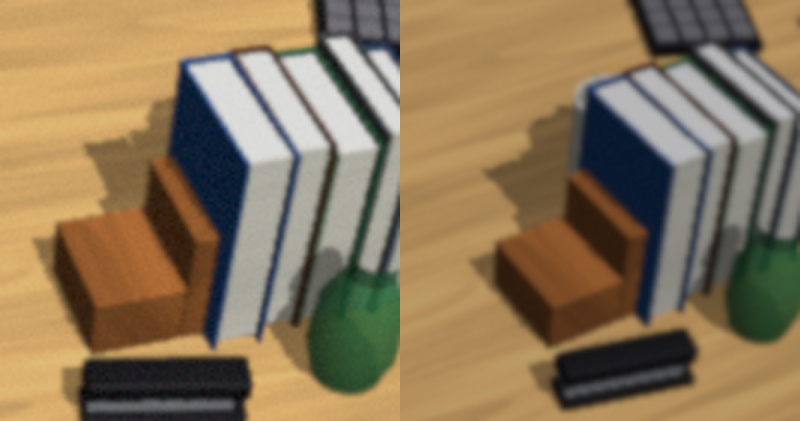

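Bookend, blue book and row stand tight, upright and parallel: the contact lines at (215,290) and (280,240) in the left half show no gap. The gripper is clear, so I'm handing in.

```bash
python3 -c "
from plant import robot
print(robot.close_job())"
```

```text
the job is handed in; nothing more can be done
None
```

The job is handed in at about 9 s on the robot's clock: the book was pushed upright first, then the bookend pushed until bookend, book and row stood tight and square in the last picture, with nothing else touched; no verdict was returned.

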